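Nest sample cups and gauge the stack depth

TASK

Loosen the clamp knob of the gauge and only then raise its probe to the top; nest all the steel cups that are there, upright and fully home in one another, into one stack in the holder on the gauge's carriage, and slide the carriage to its stop under the probe. Then lower the probe until it touches the bottom inside the top cup, and turn the clamp tight with the probe left resting there. Leave the tube rack, the bottle and the case where they are.

Things in the scene. Friction and masses are not known exactly. Their poses are not given: they have to be found in the camera images.
- gauge: white bench gauge, fixed (place and yaw differ by start). Origin on the bench, z up. Base plate 10 mm thick, x -60..60, y -135..195 mm; the carriage runs on it along y. Column 58 x 66 mm at x 100, y -75 mm, 168 mm tall, the clamp knob on its top; from it an arm 40 mm wide, z 148 to 168 mm, reaches to x -25; the probe hangs through it at x 0, y -75 mm
- carriage (a joint): position of the aluminium carriage along the gauge's -y direction, m: 0 = drawn out for loading, holder clear of the arm (at gauge x 0, y +75 mm); 0.15 = at its stop, holder right under the probe. About 4 N of friction; stays where it is left
- nest (a point): centre of the inner floor, 27 mm above the bench, of the carriage's dark steel round holder: a fixed open cup, outer diameter 70 mm, rim 36 mm above the carriage plate (57 mm above the bench), shaped inside like the cups (44 mm wide at this floor, 58 mm at the rim), so the first cup nests in it with its underside on this floor; axes as the gauge's
- carriage_post (a point): top centre of the carriage's black upright grip post, 16 mm diameter, 34 mm tall above the carriage plate (top 55 mm above the bench), 95 mm from the holder's axis in the gauge's +y direction; axes as the gauge's
- probe (a joint): how far the vertical probe is lowered, m: 0 = fully up (tip 144 mm above the bench), 0.10 = lowest (tip 44 mm above the bench). Sliding friction about 4 N holds it wherever it is left, clamped or not: it does not drop or spring back when released, and contact with something solid stops it
- probe_tip (a point): lower tip of the probe, a 10 mm steel rod with a round end; axes as the gauge's
- probe_head (a point): middle of the dark steel head on top of the probe, a cylinder of 24 mm diameter and 32 mm height (16 mm above and below this point), 128 mm above the tip; grip it from above
- clamp (a joint): angle of the clamp knob, rad: 0 = loose, 1.4 = tight; it grows clockwise seen from above, stops at both ends, stays where left, friction about 0.05 N m. It starts tight. Turning it does not move the probe
- clamp_grip (a point): on the knob's vertical axis at gripping height, 205 mm above the bench (7 mm below the grip's top). The grip is a black bar 38 mm long, 14 mm thick, 30 mm tall, on a 40 mm disc; it lies along this point's x axis (the gauge's x at 0 rad, turning with the knob)
- cup1: plain steel cup, all alike (some of cup1..cup4 may be absent): 50 mm high, 120 g, outer diameter 36 mm at the foot, 60 at 40 mm height, 62 at the rim (grip it across this nearly straight top 10 mm), wall 2 mm, solid floor 20 mm thick, 30 mm deep inside. Origin: centre of the underside, z to the mouth. Nests loosely: fully home it stands 20 mm higher than the cup it is in, its top 20 mm showing
- cup2: plain steel cup, all alike (some of cup1..cup4 may be absent): 50 mm high, 120 g, outer diameter 36 mm at the foot, 60 at 40 mm height, 62 at the rim (grip it across this nearly straight top 10 mm), wall 2 mm, solid floor 20 mm thick, 30 mm deep inside. Origin: centre of the underside, z to the mouth. Nests loosely: fully home it stands 20 mm higher than the cup it is in, its top 20 mm showing
- cup3: plain steel cup, all alike (some of cup1..cup4 may be absent): 50 mm high, 120 g, outer diameter 36 mm at the foot, 60 at 40 mm height, 62 at the rim (grip it across this nearly straight top 10 mm), wall 2 mm, solid floor 20 mm thick, 30 mm deep inside. Origin: centre of the underside, z to the mouth. Nests loosely: fully home it stands 20 mm higher than the cup it is in, its top 20 mm showing
- cup4: plain steel cup, all alike (some of cup1..cup4 may be absent): 50 mm high, 120 g, outer diameter 36 mm at the foot, 60 at 40 mm height, 62 at the rim (grip it across this nearly straight top 10 mm), wall 2 mm, solid floor 20 mm thick, 30 mm deep inside. Origin: centre of the underside, z to the mouth. Nests loosely: fully home it stands 20 mm higher than the cup it is in, its top 20 mm showing
- tube_rack: white rack of glass tubes, 70 x 200 mm, 81 mm high; bystander, leave it; origin at the centre of its underside
- reagent_bottle: amber bottle, 64 mm diameter, 140 mm high; bystander, leave it; origin at the centre of its underside
- instrument_case: aluminium case 120 x 180 mm, 70 mm high; bystander, leave it; origin at the centre of its underside
There are look-alikes about, which are no part of the job. What is shaped like the cup3 but blue is not meant.

How it is judged:
By the outcome, as a careful person would: the job done as asked, in the order asked, and still so for the second after the job is handed in, with the robot touching nothing.
Of cup1, cup2, cup3, cup4 only 2 to 4 are there at a start; the rules pass over those that are not, and their reading is None.
At some moment in a run one of cup1, cup2, cup3, cup4 may be knocked a few centimetres aside while the robot is not near it.
It also fails if it takes over 210 s, if anything falls off the work surface, if the arm or the gripper's body presses on something with over 40 N, if the wrist force passes 120 N, or if a joint passes its speed limit or range.

ROBOT

A 6-joint arm with a two-finger parallel gripper is mounted at the origin on the work surface. World frame = base frame: x ahead of the robot, y to its left, z up, the work surface at z = 0. Lengths are in m, angles in rad, forces in N, time in s.
With the tool pointing down it reaches from about 0.35 to 0.8 m from the base axis. Payload 7.3 kg.
Tool frame: the origin (TCP) lies between the finger pads; the fingertips stand 25 mm ahead of it and the grasp point (between the pads) lies 6 mm ahead of it (r.tip_extent is the distance from the TCP to the fingertips, in m); z points along the fingers, y is the line along which they close (so a half turn about z gives the same grasp; the last joint's range is limited). The gripper opens to 85 mm and grips with 20 to 120 N. Pads are 22 mm wide; open, the fingers measure 114 mm over their backs; the gripper's body (76 mm by 85 mm) begins 54 mm behind the grasp point. The pads swing forward as they close: fully open they stand 13 mm farther back than shut.
Start: joints at [1.018, 0.342, 1.524, -0, 1.275, -0.146], TCP at [0.208, 0.482, 0.256] pointing down, gripper open.
Joint ranges: [-2.53, 2.53], [-0.77, 2.02], [0.04, 2.7], [-1, 4.14], [0.28, 2.66], [-3.11, 3.11]. Speed limits (rad/s): [2.57, 2.57, 3.14, 3.14, 3.14, 3.14].

INTERFACE

Orientations are given as a unit quaternion [x, y, z, w].
In Python, from workcell import r, command_gripper, optics gives the robot as it stands. The module is installed in compiled form; this text tells all that it offers. Calls block until the motion is done:
- r.reach(position, orientation): joint-space move of the TCP to a pose.
- r.move_straight(position, orientation=None, speed=0.15, max_force=None): straight line of the TCP; orientation=None keeps the orientation; speed is the mean speed in m/s. With max_force (N) it stops when the force on the tool has changed by that much, and returns True; else False.
- r.movej(angles): joint-space move.
- command_gripper(opening, force=None): finger opening in m; force is the grip in N (None keeps the last); returns when the fingers have stopped.
- r.hold(seconds).
- r.solve_ik(position, orientation): joint angles nearest the present ones, or None.
- r.read_state(): the state.
- optics.get_image(name): name is "side" or "top" or "wrist"; returns (picture, depth): 384x512x3 uint8, red, green, blue; 384x512 float32, m along the optical axis (not along the pixel's ray), 0 where there is no reading.
- optics.camera_model(name): a dict with "K" (3x3 intrinsics, pixels), "R" (3x3) and "t" (3): a world point X has camera coordinates R X + t; the wrist camera has in their place "tool_from_camera" (4x4, takes a point from camera to tool coordinates, whose origin is the TCP and whose axes are the flange's). Camera axes: x right, y down, z forward; pixel columns grow to the right and rows downward; lengths in m; the calibration is good to about 2 mm. A picture is of the moment at which its call begins: read the wrist's pose just before it. camera_model takes no time and is no camera call.
A pose or a line that the arm cannot do raises r.PlanningError and nothing moves.
- r.finish_job(): hands the job in; it is judged then, once.
The state is a dict: "time_s": time; "joint_positions": joint angles; "dq": joint speeds; "tau": joint torques, N m; "eef_pos": TCP position; "eef_rot": TCP orientation; "contact_force": force on the tool from outside, world axes, zero at the start; "torque": the same for the moment, N m; "grip_width": finger opening in m; "grip_force": force on a finger pad.
Only numpy, scipy, OpenCV 4.12 (cv2) and the standard library are available. Lean on these libraries where they do the work, as an engineer would, in place of code of your own. Each camera call takes 0.05 s, during which the arm holds its last target. There are 200 camera calls.

## Working session

There is one attempt and no reset: what is moved stays moved. The work goes in short steps, each a Python script; the robot and the scene stay as the last script left them, time stands still between calls to the robot, and variables do not carry over. Pictures are saved under pics/ and viewed, at most 14 in all, crops included, and the job is handed in when it is done.

```bash
mkdir -p pics
python3 - <<'E'
from workcell import r, command_gripper, optics
import numpy as np, cv2
for n in("top","side"):
    p,d=optics.get_image(n); m=optics.camera_model(n)
    np.savez(f"{n}0.npz",p=p,d=d,**{k:np.array(v) for k,v in m.items()})
    cv2.imwrite(f"pics/{n}0.png",cv2.resize(p[:,:,::-1],(800,600),interpolation=cv2.INTER_CUBIC))
    print(n,m)
print(optics.camera_model("wrist")); print(r.read_state(), r.tip_extent)
E
```

```text
top {'K': array([[419.10819106,   0.        , 254.92918238],
       [  0.        , 419.10819106, 190.97690717],
       [  0.        ,   0.        ,   1.        ]]), 'R': array([[ 0.02936743, -0.99948344,  0.01305394],
       [-0.99781458, -0.03008674, -0.05882898],
       [ 0.05919134, -0.01129776, -0.99818272]]), 't': array([-0.06899824,  0.63104586,  1.25825593])}
side {'K': array([[480.63011248,   0.        , 254.0110521 ],
       [  0.        , 480.63011248, 191.43108869],
       [  0.        ,   0.        ,   1.        ]]), 'R': array([[-0.9943292 , -0.10531668, -0.01475928],
       [-0.07154743,  0.76517098, -0.6398393 ],
       [ 0.07867912, -0.63515491, -0.76836699]]), 't': array([0.62932236, 0.19978359, 1.35373083])}
{'K': array([[311.22275798,   0.        , 257.39402296],
       [  0.        , 311.22275798, 193.91396234],
       [  0.        ,   0.        ,   1.        ]]), 'tool_from_camera': array([[-7.79824375e-04, -9.51091087e-01, -3.08909593e-01,
         7.76536477e-02],
       [ 9.99999410e-01, -9.75363312e-04,  4.78571858e-04,
         7.93495660e-04],
       [-7.56
[... 162 characters left out ...]
ime_s': 0.1, 'joint_positions': array([ 1.01798125e+00,  3.42616286e-01,  1.52490022e+00,  4.04276093e-05,
        1.27536950e+00, -1.45997474e-01]), 'dq': array([-0.0008746 , -0.00057444, -0.00143725,  0.0004353 ,  0.00026258,
       -0.00055235]), 'tau': array([ 1.02161681e-03, -4.34445620e+01, -2.46491629e+01, -3.56592409e-04,
        4.60720039e-03, -1.04229269e-05]), 'eef_pos': array([0.20754291, 0.48190381, 0.25572193]), 'eef_rot': array([ 2.02014756e-01,  9.79382264e-01, -6.00983997e-04, -2.39549682e-04]), 'contact_force': array([ 0.18022904, -0.21057794,  0.43968607]), 'torque': array([ 0.02275401, -0.01174202,  0.03064436]), 'grip_force': 0.0, 'grip_width': 0.0853108850798285} 0.025
```

View pics/top0.png

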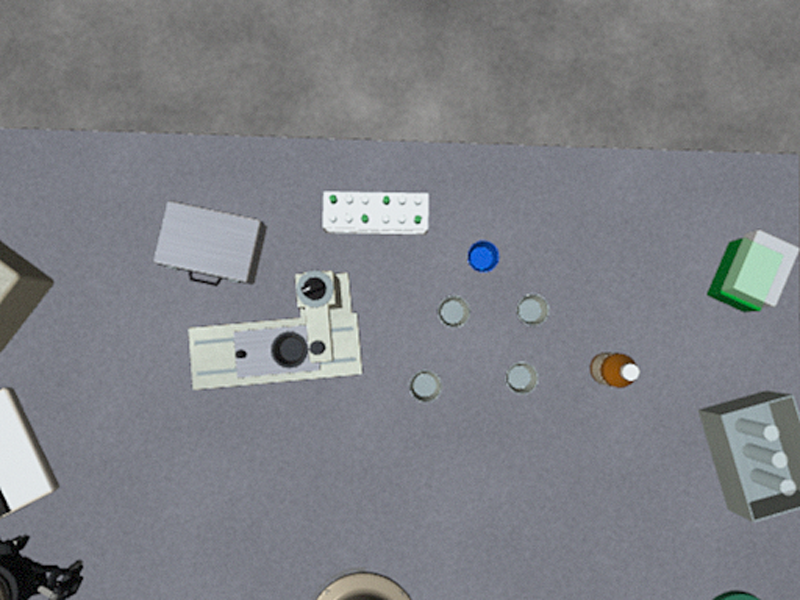

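View pics/side0.png

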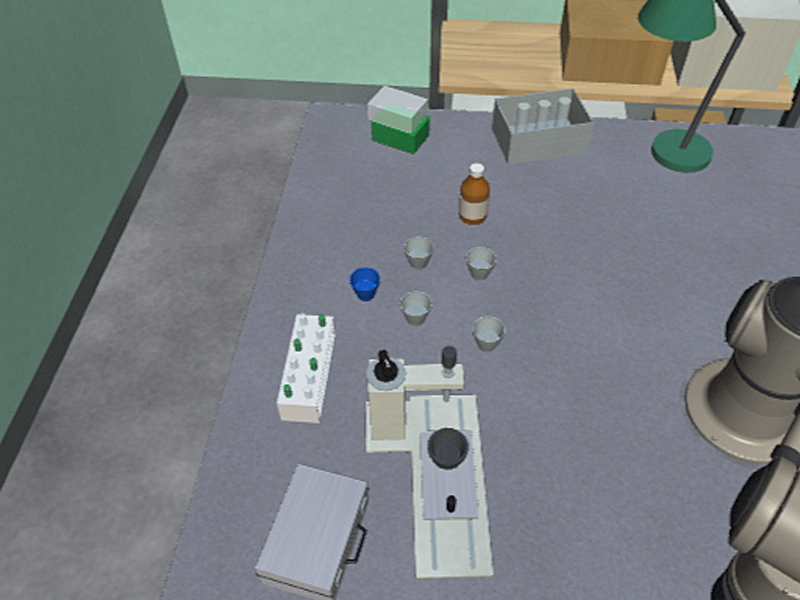

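Top view (800x600 pixels): the four steel cups are at (453,312), (532,309), (425,386) and (521,377), all upright. The same-shaped cup at (483,256) is blue, so it is the look-alike. The gauge has its knob at (314,288), probe head (318,348), holder (290,349) and post (241,354), and the carriage is partly in. I'll confirm with an enlarged crop and measure from depth.

```bash
cat > h.py <<'E'
from workcell import r, command_gripper, optics
import numpy as np, cv2
from scipy.optimize import least_squares
from scipy.spatial.transform import Rotation as Ro
def cloud(d,K,R,t):
    v,u=np.mgrid[:d.shape[0],:d.shape[1]]
    c=np.stack([(u-K[0,2])/K[0,0]*d,(v-K[1,2])/K[1,1]*d,d],-1)
    return (c-t)@R          # R^T (c-t)
def view(n):
    p,d=optics.get_image(n); m=optics.camera_model(n)
    P=cloud(d,m["K"],np.array(m["R"]),np.array(m["t"])); P[d==0]=np.nan
    return p,d,P
def wrist():
    s=r.read_state(); T=np.eye(4); T[:3,:3]=Ro.from_quat(s["eef_rot"]).as_matrix(); T[:3,3]=s["eef_pos"]
    p,d=optics.get_image("wrist"); m=optics.camera_model("wrist"); T=T@m["tool_from_camera"]
    R=T[:3,:3].T; P=cloud(d,m["K"],R,-R@T[:3,3]); P[d==0]=np.nan
    return p,d,P
def circ(xy,r0=None):
    c0=xy.mean(0)
    f=(lambda q:np.hypot(*(xy-q[:2]).T)-(r0 or q[2]))
    s=least_squares(f,[*c0,.03][:2 if r0 else 3],loss="soft_l1",f_scale=.002)
    return s.x
def down(a):   # tool down, closing line (tool y) along world angle a (mod pi)
    y=np.array([np.cos(a),np.sin(a),0]); z=np.array([0,0,-1.]); return Ro.from_matrix(np.c_[np.cross(y,z),y,z]).as_quat()
E
python3 - <<'E'
from h import *
for n in("top","side"):
    z=np.load(n+"0.npz"); P=cloud(z["d"],z["K"],z["R"],z["t"]); P[z["d"]==0]=np.nan; p=z["p"].astype(int)
    print(n,"bench z",np.nanmedian(P[250:300,200:300,2]) if n=="top" else "")
    def at(u,v,w=10): 
        u,v=int(u*.64),int(v*.64); return P[v-w:v+w+1,u-w:u+w+1].reshape(-1,3)
    px=dict(top=dict(c1=(453,312),c2=(532,309),c3=(425,386),c4=(521,377),blue=(483,256)),side=dict(c1=(416,308),c2=(418,252),c3=(488,332),c4=(480,263),blue=(365,284)))[n]
    for k,q in px.items():
        c=at(*q,14); rim=c[c[:,2]>.044]; print(k,np.round(circ(rim[:,:2],.030),4),"zmax",rim[:,2].max().round(4),len(rim))
    g=dict(top=dict(head=(318,348),knob=(314,288),post=(241,354),holder=(290,349)),side=dict(head=(449,352),knob=(385,365),post=(451,503),holder=(447,447)))[n]
    for k,q in g.items():
        c=at(*q,3 if k!="holder" else 15); 
        if k=="holder": c=c[(c[:,2]>.05)&(c[:,2]<.062)];print(k,circ(c[:,:2]).round(4))
        else:
            zt=np.nanpercentile(c[:,2],90); print(k,"top",zt.round(4),np.nanmean(c[c[:,2]>zt-.006],0).round(4))
    if n=="top":
        m=(abs(P[...,2]-.010)<.005)&(p.min(-1)>150); m[:, :115]=0; m[:,240:]=0; m[:150]=0;m[260:]=0
        xy=P[m][:,:2]; print(len(xy),cv2.minAreaRect((xy*1000).astype(np.float32)))
    if n=="top": im=z["p"][100:260,110:350]; cv2.imwrite("pics/crop0.png",cv2.resize(im[:,:,::-1],(800,533),interpolation=cv2.INTER_CUBIC))
E
```

```text
top bench z 0.0021690429996002398
c1 [ 0.6113 -0.1531] zmax 0.0558 58
c2 [ 0.6194 -0.3037] zmax 0.0562 66
c3 [ 0.4694 -0.1028] zmax 0.0577 60
c4 [ 0.4896 -0.2848] zmax 0.058 68
blue [ 0.7183 -0.2066] zmax 0.0563 64
head top 0.2312 [0.5381 0.0819 0.229 ]
knob top 0.2151 [0.6375 0.0951 0.2136]
post top 0.0576 [0.5188 0.2473 0.056 ]
holder [0.5305 0.154  0.0314]
2205 ((561.9866943359375, 193.51222229003906), (200.8860626220703, 330.133056640625), 7.716506004333496)
side bench z 
c1 [ 0.6106 -0.1527] zmax 0.0547 74
c2 [ 0.6188 -0.3031] zmax 0.0521 64
c3 [ 0.4685 -0.1025] zmax 0.0552 76
c4 [ 0.489  -0.2847] zmax 0.0541 64
blue [ 0.7185 -0.2065] zmax 0.0535 70
head top 0.2287 [0.5399 0.0857 0.2269]
knob top 0.213 [0.636  0.1061 0.211 ]
post top 0.0568 [0.5185 0.2506 0.0548]
holder [0.5299 0.1558 0.0316]
```

View pics/crop0.png

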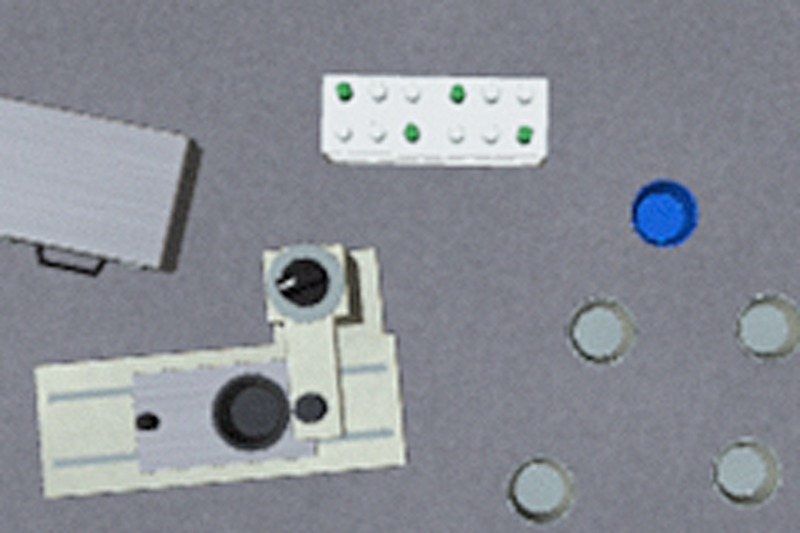

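The crop confirms four plain steel cups (grey) and one blue one to leave. Measurement gives a gauge yaw of about 7.5°, the carriage at about 0.079, and the probe lowered about 0.06. Next is a closer look from the wrist over the gauge to refine this.

Run:
```python
from h import *
yaw=.13
c=np.array([.57,.10,.42])
for a in (yaw,yaw+np.pi): print(a, r.solve_ik(c,down(a)))
for nm,p,a in(("knob",[.6375,.097,.211],yaw-1.4+np.pi/2),("post",[.5187,.249,.051],yaw),("head",[.539,.0835,.219],yaw+np.pi/2)):
    for k in(0,np.pi): 
        q=r.solve_ik(p,down(a+k)); print(nm,k, None if q is None else np.round(q,2))
q=down(yaw); 
r.reach(c,q); p,d,P=wrist(); np.savez("w0.npz",p=p,d=d,P=P)
cv2.imwrite("pics/w0.png",cv2.resize(p[:,:,::-1],(800,600),interpolation=cv2.INTER_CUBIC)); print(r.read_state()["time_s"])
```

```text
0.13 [ 4.12658660e-02  3.88146354e-01  1.01614928e+00 -4.44089210e-16
  1.73729702e+00 -8.87341340e-02]
3.271592653589793 [ 4.12658660e-02  3.88146354e-01  1.01614928e+00 -4.44089210e-16
  1.73729702e+00  3.05285852e+00]
knob 0 [ 0.03  0.6   1.23 -0.    1.31 -0.27]
knob 3.141592653589793 [ 0.03  0.6   1.23 -0.    1.31  2.87]
post 0 [ 0.31  0.66  1.61 -0.    0.86  0.18]
post 3.141592653589793 [ 0.31  0.66  1.61 -0.    0.86 -2.96]
head 0 [ 0.01  0.41  1.53 -0.    1.2  -1.69]
head 3.141592653589793 [ 0.01  0.41  1.53 -0.    1.2   1.45]
2.1417
```

View pics/w0.png

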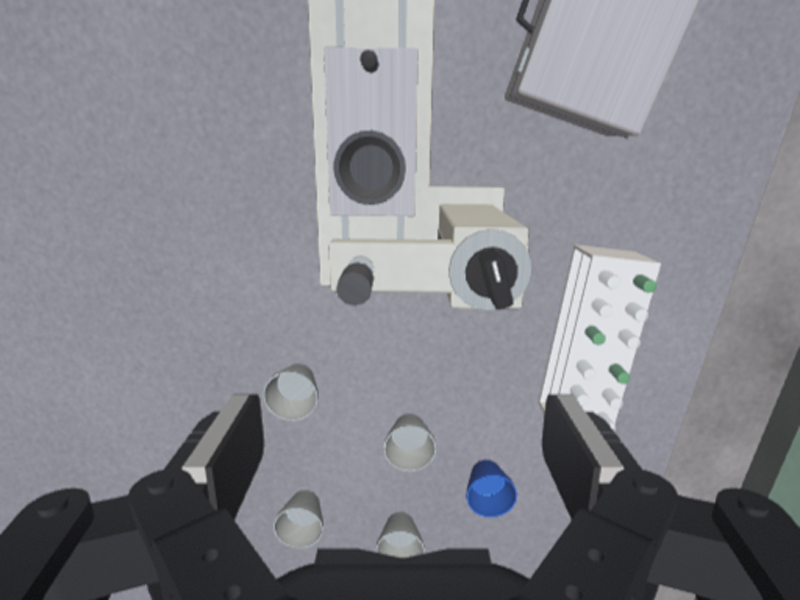

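The wrist view shows the post at (369,62), holder (369,166), probe head (355,283), knob disc (490,270), and the bar running from (487,255) to (503,305). I'll fit the gauge pose from this cloud.

Run:
```python
from h import *
z=np.load("w0.npz"); P=z["P"]; p=z["p"].astype(int)
v,u=np.mgrid[:384,:512]
def box(u0,u1,v0,v1,lo,hi): 
    m=(u>u0*.64)&(u<u1*.64)&(v>v0*.64)&(v<v1*.64)&(P[...,2]>lo)&(P[...,2]<hi); return P[m]
def rect(q): return cv2.minAreaRect((q[:,:2]*1000).astype(np.float32))
def rep(n,q): print(n,len(q),q.mean(0).round(4),rect(q))
rep("head",box(325,390,255,315,.222,.24)); 
bar=box(440,540,225,320,.209,.218); rep("bar",bar)
w,V=np.linalg.eigh(np.cov(bar[:,:2].T)); print("bar ang",np.arctan2(V[1,1],V[0,1]))
disc=box(440,540,225,320,.168,.188); print("disc",np.percentile(disc[:,2],[5,50,95])); hi=disc[disc[:,2]>.176]; rep("disc",hi); 
h=cv2.convexHull((hi[:,:2]*1000).astype(np.float32))[:,0]/1000; print("disc c",circ(h))
rep("post",box(350,390,40,80,.052,.06))
ho=box(325,415,120,210,.052,.062); rep("holder",ho); print(circ(ho[:,:2]))
rep("plate",box(315,425,30,225,.017,.025))
b=box(300,435,0,300,.006,.014); rep("base",b)
# arm front edge
rep("arm",box(320,460,230,300,.16,.175))
for k,q in dict(c3=(291,392),c1=(410,442),c4=(299,520),c2=(400,540)).items():
    c=box(q[0]-32,q[0]+32,q[1]-35,q[1]+35,.044,.06); print(k,circ(c[:,:2],.030).round(4),len(c))
```

```text
head 399 [0.5406 0.0869 0.2271] ((540.1954345703125, 86.18099975585938), (23.029998779296875, 22.616043090820312), 51.917232513427734)
bar 405 [0.6391 0.0987 0.2116] ((639.5620727539062, 97.99713134765625), (13.786651611328125, 36.95014572143555), 24.39458465576172)
bar ang 1.9994884661936283
disc [0.16842969 0.17400055 0.18252738]
disc 457 [0.6367 0.0996 0.1817] ((639.4080810546875, 99.14643859863281), (39.69639205932617, 37.722381591796875), 22.26365852355957)
disc c [0.63976641 0.09789184 0.01986738]
post 104 [0.5208 0.2497 0.0549] ((520.7644653320312, 249.84530639648438), (14.469218254089355, 14.062248229980469), 52.97869873046875)
holder 584 [0.532  0.1567 0.0564] ((532.275634765625, 156.0877685546875), (68.10828399658203, 68.16756439208984), 33.40964889526367)
[0.53228331 0.15599816 0.0314487 ]
plate 4290 [0.5276 0.2018 0.0209] ((528.4000244140625, 185.72799682617188), (90.04013061523438, 159.7393035888672), 6.8993096351623535)
base 5555 [0.527  0.2049 0.0099] ((533.7462158203125, 167.27938842773438), (127.70875549316406, 278.1893310546875), 7.436514854431152)
arm 2413 [0.5725 0.0928 0.168 ] ((566.2103881835938, 88.37419128417969), (102.83136749267578, 54.67473602294922), 9.456138610839844)
c3 [ 0.4708 -0.1012] 208
c1 [ 0.6129 -0.1514] 199
c4 [ 0.4911 -0.2835] 203
c2 [ 0.621  -0.3026] 95
```

```bash
cat >> h.py <<'E'
YAW=.1195; KNOB=np.array([.6397,.0979]); HEAD=np.array([.5402,.0862]); GX=np.array([np.cos(YAW),np.sin(YAW)]); GY=np.array([-GX[1],GX[0]])
POST=np.array([.5208,.2497]); HOLD=np.array([.5323,.1560])
def P3(xy,z): return np.array([xy[0],xy[1],z])
def info(*a):
    s=r.read_state(); print(*a,"t",round(s["time_s"],1),"p",s["eef_pos"].round(4),"F",s["contact_force"].round(1),"M",s["torque"].round(2),"w",round(s["grip_width"],4),"gf",round(float(s["grip_force"]),1)); return s
def turn(da,tmax,step=.15):   # turn about tool axis (ccw seen from above = +)
    s=r.read_state(); m0=s["torque"][2]; done=0
    while abs(done)<abs(da)-1e-6:
        d=np.sign(da)*min(step,abs(da)-abs(done)); q=np.array(r.read_state()["joint_positions"]) if done==0 else q
        q[5]-=d; r.movej(q); done+=d; m=r.read_state()["torque"][2]-m0; print(round(done,2),round(m,3),end="; ")
        if abs(m)>tmax: break
    return done
E
python3 - <<'E'
from h import *
a=2.0-np.pi/2
command_gripper(.045,40)
r.reach(P3(KNOB,.29),down(a)); r.move_straight(P3(KNOB,.211),max_force=15,speed=.1); info("down")
command_gripper(0,40); info("closed")
turn(1.55,.35); info("turned")
E
```

```text
down t 4.2 p [0.6401 0.0979 0.212 ] F [-0.5  0.8  0.1] M [ 0.07  0.02 -0.03] w 0.0451 gf 0.0
closed t 4.6 p [0.6383 0.0971 0.212 ] F [-8.2 -3.2  7. ] M [-0.45  1.18 -0.06] w 0.0132 gf 40.5
0.15 0.11; 0.3 0.105; 0.45 0.129; 0.6 0.095; 0.75 0.144; 0.9 0.126; 1.05 0.088; 1.2 0.108; 1.35 -0.607; turned t 7.0 p [0.639  0.0973 0.2122] F [2.2 2.  1. ] M [ 0.43 -0.31 -0.67] w 0.0132 gf 69.7
```

Run:
```python
from h import *
command_gripper(.045); info("open"); r.move_straight(P3(KNOB,.30),speed=.2)
a=YAW+np.pi/2     # close along gauge y
q=[down(a),down(a+np.pi)]
r.reach(P3(HEAD-.03*GX,.36),down(YAW)); p,d,P=wrist(); 
m=(P[...,2]>.207)&(P[...,2]<.218); B=P[m]; B=B[np.hypot(*(B[:,:2]-KNOB).T)<.03]
print("bar",len(B),cv2.minAreaRect((B[:,:2]*1000).astype(np.float32)),np.degrees(YAW))
H=P[(P[...,2]>.222)&(P[...,2]<.235)]; H=H[np.hypot(*(H[:,:2]-HEAD).T)<.025]; print("head",len(H),cv2.minAreaRect((H[:,:2]*1000).astype(np.float32)),H[:,2].max())
cv2.imwrite("pics/w1.png",p[:,:,::-1])
```

```text
open t 7.4 p [0.6383 0.097  0.212 ] F [0.3 0.1 0.3] M [0.04 0.03 0.05] w 0.0448 gf 0.0
bar 648 ((639.13330078125, 98.32213592529297), (37.85051345825195, 13.337333679199219), 6.8669257164001465) 6.846845651813338
head 606 ((540.3819580078125, 86.12556457519531), (22.642240524291992, 23.033954620361328), 80.53660583496094) 0.2294658400744979
```

The knob reads 0 rad, fully loose. Next I raise the probe.

Run:
```python
from h import *
a=YAW-np.pi/2
HEAD=np.array([.5404,.0861])
r.reach(P3(HEAD,.31),down(a)); r.move_straight(P3(HEAD,.2175),max_force=15,speed=.1); info("down")
command_gripper(0,40); s=info("closed")
x=s["eef_pos"][:2]
print(r.move_straight(P3(x,.2175+.070),speed=.06,max_force=22)); info("up")
command_gripper(.045); s=info("open"); r.move_straight(P3(s["eef_pos"][:2],.36),speed=.2)
r.reach(P3(HEAD-.03*GX,.42),down(YAW)); p,d,P=wrist(); 
H=P[(P[...,2]>.27)&(P[...,2]<.31)]; H=H[np.hypot(*(H[:,:2]-HEAD).T)<.025]; print("head",len(H),np.median(H[:,2]),cv2.minAreaRect((H[:,:2]*1000).astype(np.float32)))
```

```text
down t 12.0 p [0.5408 0.0861 0.2182] F [ 0.8 -0.2 -0.2] M [ 0.06 -0.01 -0.02] w 0.0447 gf 0.0
closed t 12.3 p [0.5408 0.0854 0.2182] F [ 0.1 -4.9  3.2] M [-0.53  0.05  0.01] w 0.0228 gf 39.2
True
up t 13.2 p [0.5408 0.0853 0.2788] F [1.8 0.6 0. ] M [ 0.09 -0.34  0.02] w 0.0229 gf 49.0
open t 13.6 p [0.5404 0.0847 0.278 ] F [-0.4  0.3 -0.2] M [ 0.02 -0.   -0.  ] w 0.045 gf 0.0
head 706 0.2875458461231466 ((540.4834594726562, 86.17039489746094), (22.577943801879883, 23.234952926635742), 51.635738372802734)
```

Run:
```python
from h import *
command_gripper(.05)
r.reach(P3(POST,.14),down(YAW)); r.move_straight(P3(POST,.052),max_force=12,speed=.1); info("down")
command_gripper(0,60); s=info("closed")
x=s["eef_pos"][:2]
print(r.move_straight(P3(x+.092*GY,s["eef_pos"][2]),speed=.06,max_force=25)); s=info("out")
command_gripper(.05); s=info("open"); r.move_straight(P3(s["eef_pos"][:2],.15),speed=.2)
r.reach(P3(HOLD+.04*GY,.36),down(YAW)); p,d,P=wrist(); np.savez("w2.npz",p=p,d=d,P=P)
n=HOLD+.08*GY; H=P[(P[...,2]>.052)&(P[...,2]<.062)]; 
for nm,c,R in(("hold",n,.05),("post",n+.095*GY,.025)):
    h=H[np.hypot(*(H[:,:2]-c).T)<R]; print(nm,c,len(h),np.median(h[:,2]),cv2.minAreaRect((h[:,:2]*1000).astype(np.float32)),circ(h[:,:2]))
pt,dt,Pt=view("top")
C=dict(c1=(.6129,-.1514),c2=(.621,-.3026),c3=(.4708,-.1012),c4=(.4911,-.2835))
Q=Pt[(Pt[...,2]>.046)&(Pt[...,2]<.065)]
for k,c in C.items():
    h=Q[np.hypot(*(Q[:,:2]-c).T)<.045]; print(k,len(h),circ(h[:,:2],.03) if len(h) else "")
```

```text
down t 18.1 p [0.5213 0.2499 0.0527] F [0.4 0.3 0.1] M [ 0.01 -0.03 -0.03] w 0.05 gf 0.0
closed t 18.5 p [0.5188 0.2496 0.0526] F [-7.7  0.1  8.7] M [-0.2   1.26 -0.04] w 0.0141 gf 58.5
True
out t 19.7 p [0.509  0.3288 0.0526] F [ 0.6 -3.3  5. ] M [-0.34  0.04  0.03] w 0.0142 gf 59.2
open t 20.2 p [0.5081 0.3284 0.0515] F [-0.8 -0.1  0.9] M [ 0.01  0.04 -0.05] w 0.05 gf 0.0
hold [0.52276274 0.23542947] 738 0.0564626666743848 ((522.5927734375, 235.1641082763672), (68.97891235351562, 67.47016906738281), 6.529086589813232) [0.52231147 0.2352674  0.03142727]
post [0.51143724 0.32975196] 140 0.05473555962237163 ((511.3916015625, 328.9131164550781), (14.920662879943848, 14.719531059265137), 4.141180038452148) [0.51102294 0.32898237 0.00542592]
c1 47 [ 0.6112003 -0.1532615]
c2 57 [ 0.61945413 -0.30371895]
c3 53 [ 0.46936102 -0.10274556]
c4 59 [ 0.48988592 -0.28502585]
```

Run:
```python
from h import *
m=optics.camera_model("wrist"); T=np.array(m["tool_from_camera"])
def tips(d):
    R=T[:3,:3].T; P=cloud(d,m["K"],R,-R@T[:3,3]); P[d==0]=np.nan
    q=P[(P[...,2]<.06)&(abs(P[...,0])<.02)&(abs(P[...,1])<.08)]; return [np.nanpercentile(q[:,2][s*q[:,1]>0],99.5).round(4) for s in(-1,1)],len(q)
print(85,tips(np.load("w0.npz")["d"])); print(50,tips(np.load("w2.npz")["d"]))
command_gripper(.062); p,d,P=wrist(); print(62,tips(d))
command_gripper(.078); p,d,P=wrist(); print(78,tips(d)); info()
```

```text
85 ([np.float64(0.0087), np.float64(0.0086)], 32044)
50 ([np.float64(0.0165), np.float64(0.0168)], 33182)
62 ([np.float64(0.0151), np.float64(0.0151)], 33053)
78 ([np.float64(0.0111), np.float64(0.011)], 32780)
t 22.6 p [0.5275 0.1957 0.3601] F [0.1 1.3 0.2] M [-0.06  0.03  0.01] w 0.0781 gf 0.0
```

```bash
cat >> h.py <<'E'
NEST=np.array([.5204,.2346]); BIAS=np.array([.002,.0005]); Q=down(YAW)
def topcup(c):
    _,_,P=view("top"); q=P[(P[...,2]>.046)&(P[...,2]<.065)]; h=q[np.hypot(*(q[:,:2]-c).T)<.07]
    h=h[np.hypot(*(h[:,:2]-np.median(h[:,:2],0)).T)<.045]; return circ(h[:,:2],.03)
def pick(c):
    c=topcup(c); print("top",c.round(4)); command_gripper(.080,40)
    r.reach(P3(c,.30),Q); _,_,P=wrist()
    q=P[(P[...,2]>.044)&(P[...,2]<.056)]; q=q[np.hypot(*(q[:,:2]-c).T)<.045]
    c=circ(q[:,:2],.03)-BIAS; print("wrist",c.round(4),len(q),"z",np.percentile(q[:,2],95).round(4))
    r.move_straight(P3(c,.11),Q,speed=.3); hit=r.move_straight(P3(c,.0495),Q,max_force=10,speed=.12); info("at cup",hit)
    command_gripper(0,40); s=info("gripped"); r.move_straight(P3(c,.12),Q,speed=.15); r.move_straight(P3(c,.40),Q,speed=.4); return info("lifted")
def place(i):
    r.reach(P3(NEST,.40),Q); zf=.027+.0495+.02*i
    r.move_straight(P3(NEST,zf+.05),Q,speed=.4); hit=r.move_straight(P3(NEST,zf-.001),Q,max_force=6,speed=.06); info("placed",hit,"zf",round(zf,4))
    command_gripper(.078); info("released"); r.move_straight(P3(NEST,zf+.06),Q,speed=.2)
def check(i):  # rim height of top cup of i+1 cups
    r.reach(P3(NEST-.00*GY,.40),Q); p,_,P=wrist(); z=.077+.02*i
    q=P[np.hypot(*(P[...,:2]-NEST-BIAS).transpose(2,0,1))<.04]; q=q[q[:,2]>z-.008]
    print("rim expect",z,"p50,95",np.percentile(q[:,2],[50,95]).round(4),circ(q[:,:2]).round(4)); return p
E
python3 - <<'E'
from h import *
pick([.469,-.1027]); place(0); p=check(0); cv2.imwrite("pics/n0.png",p[:,:,::-1])
E
```

```text
top [ 0.4693 -0.1031]
wrist [ 0.4686 -0.1024] 359 z 0.051
at cup False t 25.5 p [ 0.4693 -0.1027  0.0505] F [ 0.2  0.6 -0.3] M [ 0.   -0.01  0.04] w 0.0803 gf 0.0
gripped t 25.9 p [ 0.4693 -0.1027  0.0511] F [-2.5 -0.2  9.3] M [-0.05  0.35 -0.01] w 0.0603 gf 40.9
lifted t 27.3 p [ 0.4681 -0.1022  0.3974] F [ 0.6 -0.5 -2.7] M [ 0.01 -0.03 -0.02] w 0.06 gf 43.6
placed True zf 0.0765 t 30.2 p [0.5198 0.2345 0.0783] F [-1.3 -0.1  6.1] M [-0.12  0.17  0.01] w 0.0596 gf 44.1
released t 30.5 p [0.5191 0.2342 0.0773] F [-0.8  0.8  0.5] M [-0.02  0.01  0.  ] w 0.078 gf 0.0
rim expect 0.077 p50,95 [0.4518 0.4605] [0.5034 0.4203 0.1746]
```

View pics/n0.png

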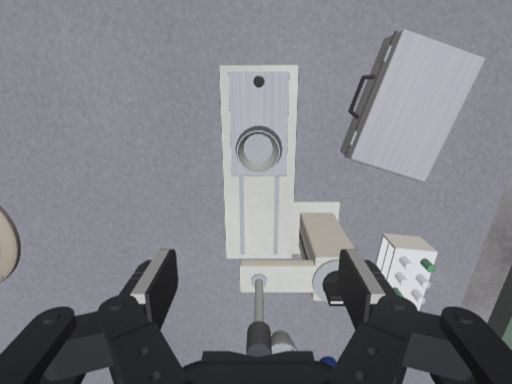

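The first cup sits in the holder at (258,148). I'll fix the height filter and carry on.

```bash
sed -i 's/q=q\[q\[:,2\]>z-.008\]/q=q[abs(q[:,2]-z)<.012]/' h.py
python3 - <<'E'
from h import *
check(0)
pick([.6112,-.1533]); place(1); check(1)
pick([.4899,-.285]); place(2); check(2)
E
```

```text
rim expect 0.077 p50,95 [0.0754 0.0779] [0.5214 0.2353 0.0289]
top [ 0.6112 -0.1531]
wrist [ 0.6112 -0.1525] 363 z 0.0508
at cup False t 35.6 p [ 0.6119 -0.1528  0.0506] F [-0.1 -0.7  0.3] M [-0.01 -0.03  0.02] w 0.0801 gf 0.0
gripped t 35.9 p [ 0.6119 -0.1528  0.0513] F [-1.5 -0.6  5.1] M [ 0.01  0.18 -0.01] w 0.0586 gf 42.5
lifted t 37.4 p [ 0.6109 -0.1524  0.397 ] F [ 0.4  0.4 -2.1] M [ 0.    0.04 -0.02] w 0.0587 gf 43.3
placed True zf 0.0965 t 40.4 p [0.5198 0.2345 0.0983] F [-1.1  0.3  7.7] M [-0.03  0.2   0.03] w 0.0589 gf 44.0
released t 40.8 p [0.5192 0.2343 0.0972] F [0.1 0.1 0.6] M [-0.06 -0.03 -0.01] w 0.0783 gf 0.0
rim expect 0.097 p50,95 [0.0953 0.0979] [0.521  0.236  0.0289]
top [ 0.4897 -0.2849]
wrist [ 0.4892 -0.2848] 345 z 0.0509
at cup False t 45.9 p [ 0.4898 -0.2852  0.0505] F [-0.2  0.2 -0.3] M [-0.05 -0.03  0.04] w 0.0799 gf 0.0
gripped t 46.2 p [ 0.4898 -0.2854  0.0513] F [-1.3  0.2  7. ] M [0.11 0.19 0.04] w 0.0605 gf 41.6
lifted t 47.7 p [ 0.4889 -0.2846  0.3972] F [ 0.1  0.3 -2.4] M [-0.02  0.01  0.  ] w 0.0604 gf 43.6
placed True zf 0.1165 t 51.0 p [0.5199 0.2346 0.1183] F [-1.9 -0.5  7.3] M [-0.03  0.16  0.05] w 0.0601 gf 44.2
released t 51.4 p [0.5192 0.2343 0.1173] F [ 0.2 -0.6 -0.4] M [ 0.   -0.    0.02] w 0.0778 gf 0.0
rim expect 0.11699999999999999 p50,95 [0.1156 0.1179] [0.5213 0.2356 0.0289]
```

Run:
```python
from h import *
pick([.6194,-.3037]); place(3); p=check(3); cv2.imwrite("pics/n3.png",p[:,:,::-1])
p,d,P=view("side"); cv2.imwrite("pics/s3.png",cv2.resize(p[130:384,100:400,::-1],(780,660))[:600])
```

```text
top [ 0.6193 -0.3036]
wrist [ 0.6192 -0.3034] 359 z 0.0509
at cup False t 56.5 p [ 0.6198 -0.3038  0.0506] F [-0.2 -0.7 -0.5] M [-0.01  0.06  0.01] w 0.08 gf 0.0
gripped t 56.8 p [ 0.6198 -0.304   0.0515] F [-1.9  0.3  5.9] M [0.1  0.23 0.03] w 0.0593 gf 42.7
lifted t 58.4 p [ 0.619  -0.3034  0.3971] F [ 0.2 -0.8 -2.7] M [ 0.02  0.06 -0.03] w 0.0594 gf 43.5
placed True zf 0.1365 t 61.8 p [0.5199 0.2345 0.1385] F [-0.3 -1.   5.3] M [-0.07  0.05  0.01] w 0.0596 gf 44.1
released t 62.1 p [0.5192 0.2342 0.1375] F [-1.4  0.1  0.4] M [-0.01 -0.03 -0.03] w 0.0781 gf 0.0
rim expect 0.137 p50,95 [0.1353 0.1377] [0.5214 0.2356 0.0289]
```

View pics/s3.png

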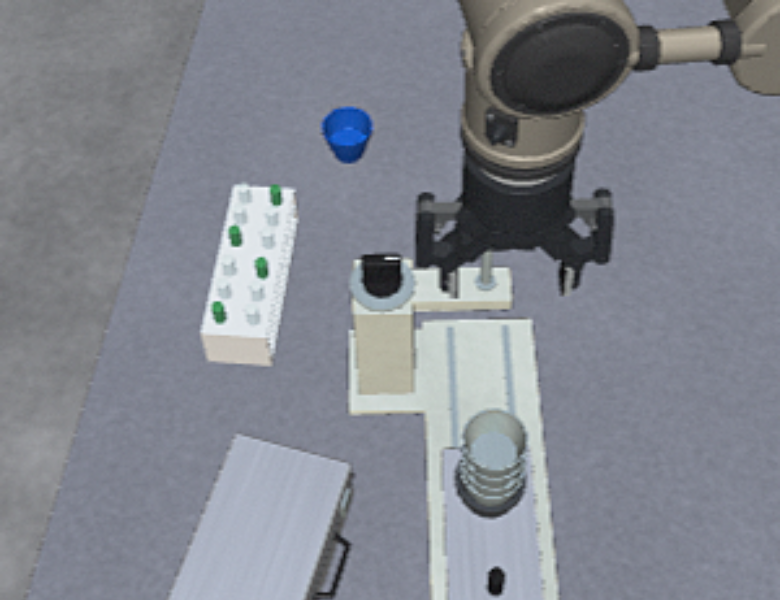

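The side view shows four cups nested straight in the holder around (493,460), the knob bar along x, and the probe up. Before sliding the carriage in, I check how close the wrist comes to the raised probe.

Run:
```python
from h import *
PT=np.array([.509,.3288])
command_gripper(.05)
r.reach(P3(PT,.32),Q); s=info()
for n in("top","side"):
    _,_,P=view(n); q=P[np.isfinite(P[...,0])]; q=q-s["eef_pos"]; gy=q[:,:2]@GY; gx=q[:,:2]@GX
    for lo in np.arange(-.02,.45,.04):
        m=(q[:,2]>lo)&(q[:,2]<lo+.04)&(abs(gx)<.15)&(abs(gy)<.16)
        if m.sum()>5: print(n,lo.round(2),m.sum(),"gy",gy[m].min().round(3),gy[m].max().round(3),"gx",gx[m].min().round(3),gx[m].max().round(3))
```

```text
t 64.4 p [0.5091 0.3289 0.3203] F [ 0.5  0.4 -0. ] M [-0.01 -0.03 -0.03] w 0.05 gf 0.0
top -0.02 56 gy -0.013 -0.001 gx -0.038 0.041
top 0.02 293 gy -0.018 0.01 gx -0.061 0.062
top 0.06 365 gy -0.019 0.013 gx -0.067 0.067
top 0.1 215 gy -0.039 -0.008 gx -0.037 0.036
top 0.14 244 gy -0.041 -0.008 gx -0.033 0.036
top 0.18 99 gy -0.04 0.006 gx -0.039 0.029
top 0.22 34 gy -0.104 0.0 gx -0.138 0.009
top 0.26 1374 gy -0.114 0.033 gx -0.15 0.061
top 0.3 5985 gy -0.114 0.034 gx -0.15 0.059
top 0.34 587 gy -0.104 0.009 gx -0.15 -0.109
side -0.02 120 gy -0.009 0.012 gx -0.038 0.041
side 0.02 489 gy -0.013 0.017 gx -0.063 0.063
side 0.06 569 gy -0.014 0.019 gx -0.067 0.066
side 0.1 395 gy -0.004 0.038 gx -0.036 0.037
side 0.14 475 gy -0.006 0.039 gx -0.037 0.039
side 0.18 544 gy -0.012 0.049 gx -0.037 0.038
side 0.22 297 gy -0.087 0.065 gx -0.137 0.04
side 0.26 2212 gy -0.087 0.072 gx -0.15 0.061
side 0.3 7220 gy -0.108 0.07 gx -0.15 0.059
side 0.34 249 gy -0.1 0.005 gx -0.15 -0.113
```

Run:
```python
from h import *
s=r.read_state()
for n in("top","side"):
    _,_,P=view(n); q=P[np.isfinite(P[...,0])]-s["eef_pos"]; gy=q[:,:2]@GY; gx=q[:,:2]@GX
    m0=(abs(gx)<.15)&(q[:,2]>.17)&(q[:,2]<.40)
    for a,b in((-.06,-.03),(-.03,0),(0,.03),(.03,.06)):
        for lo in(.17,.20,.23,.26,.29,.32):
            m=m0&(gx>a)&(gx<b)&(q[:,2]>lo)&(q[:,2]<lo+.03)&(abs(gy)<.2)
            if m.sum()>3: print(n,a,lo,m.sum(),gy[m].min().round(3),gy[m].max().round(3))
```

```text
top -0.06 0.17 5 -0.027 0.006
top -0.06 0.23 21 -0.025 -0.004
top -0.06 0.26 14 -0.076 0.03
top -0.06 0.29 702 -0.085 0.032
top -0.06 0.32 68 -0.007 0.02
top -0.03 0.17 71 -0.04 -0.026
top -0.03 0.23 4 -0.066 -0.065
top -0.03 0.26 63 -0.076 -0.065
top -0.03 0.29 436 -0.078 -0.009
top -0.03 0.32 886 -0.067 0.017
top 0 0.17 85 -0.041 -0.026
top 0 0.26 80 -0.073 -0.064
top 0 0.29 259 -0.072 0.019
top 0 0.32 1007 -0.065 0.016
top 0.03 0.17 4 -0.025 -0.021
top 0.03 0.26 60 -0.064 -0.042
top 0.03 0.29 376 -0.064 0.027
top 0.03 0.32 221 -0.058 -0.001
side -0.06 0.17 25 0.013 0.026
side -0.06 0.23 10 0.045 0.054
side -0.06 0.26 126 -0.066 0.063
side -0.06 0.29 612 -0.08 0.063
side -0.06 0.32 200 0.003 0.054
side -0.03 0.17 172 0.023 0.039
side -0.03 0.2 37 0.028 0.037
side -0.03 0.23 31 0.053 0.064
side -0.03 0.26 154 0.062 0.071
side -0.03 0.29 463 -0.072 0.071
side -0.03 0.32 1175 -0.064 0.063
side 0 0.17 169 0.021 0.04
side 0 0.2 186 0.019 0.051
side 0 0.23 57 0.011 0.065
side 0 0.26 159 0.036 0.071
side 0 0.29 648 -0.007 0.071
side 0 0.32 1225 -0.06 0.065
side 0.03 0.17 82 -0.01 0.024
side 0.03 0.2 55 -0.002 0.02
side 0.03 0.23 101 -0.012 0.025
side 0.03 0.26 91 -0.039 0.038
side 0.03 0.29 592 -0.043 0.037
side 0.03 0.32 176 -0.051 -0.008
```

Clearance is at least 15 mm, so I slide the carriage in.

Run:
```python
from h import *
PT=np.array([.509,.3288])
r.move_straight(P3(PT,.11),Q,speed=.25); r.move_straight(P3(PT,.052),Q,max_force=12,speed=.1); info("down")
command_gripper(0,60); s=info("closed"); x=s["eef_pos"][:2]; z=s["eef_pos"][2]
print(r.move_straight(P3(x-.145*GY,z),Q,speed=.06,max_force=20)); info("mid")
s=r.read_state();print(r.move_straight(P3(x-.157*GY,z),Q,speed=.02,max_force=12)); s=info("in"); print("travel",(s["eef_pos"][:2]-x)@GY)
command_gripper(.04); s=info("open"); r.move_straight(P3(s["eef_pos"][:2],.15),Q,speed=.2)
r.move_straight(P3(s["eef_pos"][:2]+.1*GY,.42),Q,speed=.3)
r.reach(P3(HEAD-.03*GX+.06*GY,.46),Q); p,d,P=wrist()
H=P[(P[...,2]>.05)&(P[...,2]<.06)]; h=H[np.hypot(*(H[:,:2]-(HEAD+.095*GY)).T)<.025]; print("post",circ(h[:,:2]),"expect",HEAD+.095*GY)
cv2.imwrite("pics/in.png",p[:,:,::-1]); p,_,_=view("side"); cv2.imwrite("pics/s4.png",cv2.resize(p[130:330,150:400,::-1],(750,600)))
```

```text
down t 66.3 p [0.5094 0.329  0.0526] F [-0.7  0.6  0.4] M [0.05 0.02 0.04] w 0.0502 gf 0.0
closed t 66.8 p [0.509  0.329  0.0529] F [-2.1 -0.1  5.2] M [-0.09  0.44 -0.03] w 0.0141 gf 58.4
False
mid t 69.3 p [0.5265 0.185  0.0529] F [1.6 2.2 2.2] M [ 0.45 -0.18 -0.08] w 0.0141 gf 58.4
True
in t 69.7 p [0.5271 0.18   0.0529] F [-0.1  2.   2.5] M [ 0.27 -0.02 -0.02] w 0.0137 gf 58.6
travel -0.15006455556051834
open t 70.1 p [0.5272 0.1804 0.0527] F [0.3 0.1 0.1] M [-0.01  0.    0.01] w 0.0402 gf 0.0
post [0.52883699 0.18080464 0.00528913] expect [0.5288745  0.18052249]
```

View pics/in.png

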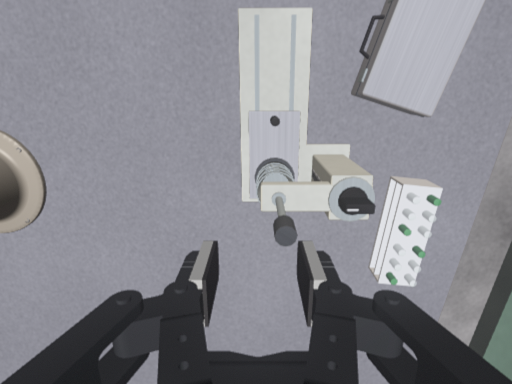

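View pics/s4.png

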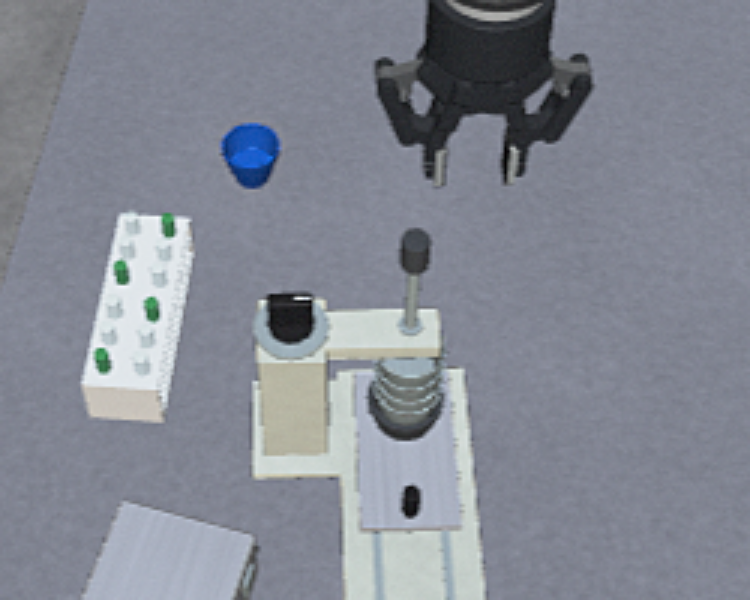

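The carriage travelled 0.150 m to its stop and the stack is intact under the probe. Now I lower the probe, expecting about 37 mm.

Run:
```python
from h import *
a=YAW-np.pi/2; H=np.array([.5406,.0855])
command_gripper(.045,40)
r.reach(P3(H,.36),down(a)); r.move_straight(P3(H,.278),max_force=12,speed=.1); info("down")
command_gripper(0,40); s=info("closed"); x=s["eef_pos"][:2]; z=s["eef_pos"][2]
print(r.move_straight(P3(x,z-.031),speed=.05,max_force=20)); info("mid")
print(r.move_straight(P3(x,z-.045),speed=.012,max_force=12)); s=info("touch"); print("lowered",z-s["eef_pos"][2])
r.hold(.3); s=info("hold")
command_gripper(.045); s=info("open"); r.move_straight(P3(s["eef_pos"][:2],.36),speed=.2)
r.reach(P3(HEAD-.03*GX,.42),Q); p,d,P=wrist(); 
q=P[(P[...,2]>.23)&(P[...,2]<.31)]; q=q[np.hypot(*(q[:,:2]-HEAD).T)<.025]; print("head top",len(q),np.median(q[:,2]),"expect .251")
```

```text
down t 75.1 p [0.541  0.0855 0.2787] F [-0.7  0.5 -0.2] M [ 0.    0.   -0.04] w 0.045 gf 0.0
closed t 75.4 p [0.5409 0.0854 0.2787] F [ 0.  -1.   2.5] M [-0.14 -0.01  0.02] w 0.0233 gf 39.1
False
mid t 76.2 p [0.5409 0.0854 0.2468] F [ 2.7 -0.1 -5.6] M [-0.09 -0.51 -0.05] w 0.023 gf 39.3
True
touch t 76.8 p [0.5409 0.0853 0.2413] F [-0.5  0.4  3.3] M [ 0.01 -0.01 -0.03] w 0.0231 gf 40.2
lowered 0.03738371959861703
hold t 77.1 p [0.5409 0.0853 0.2413] F [0.2 0.8 3.8] M [ 0.13 -0.01 -0.01] w 0.0228 gf 40.2
open t 77.5 p [0.5407 0.0851 0.2408] F [-0.  -0.3 -0.2] M [-0.03 -0.   -0.01] w 0.0451 gf 0.0
head top 549 0.25010419619919905 expect .251
```

The probe touched at 37.4 mm, which is the top cup's floor. Now I tighten the clamp.

Run:
```python
from h import *
K=np.array([.6387,.0975])
r.reach(P3(K,.32),down(YAW+np.pi/2)); r.move_straight(P3(K,.211),max_force=12,speed=.1); info("down")
command_gripper(0,40); info("closed")
turn(-1.6,.4); info("turned")
command_gripper(.045); info("open"); r.move_straight(P3(K,.32),speed=.2)
r.reach(P3(HEAD-.03*GX,.42),Q); p,d,P=wrist()
q=P[(P[...,2]>.23)&(P[...,2]<.31)]; q=q[np.hypot(*(q[:,:2]-HEAD).T)<.025]; print("head top",np.median(q[:,2]))
B=P[(P[...,2]>.207)&(P[...,2]<.218)]; B=B[np.hypot(*(B[:,:2]-KNOB).T)<.03]
rc=cv2.minAreaRect((B[:,:2]*1000).astype(np.float32)); print("bar",rc)
r.movej([.9,*r.read_state()["joint_positions"][1:]])
p,_,_=view("side"); cv2.imwrite("pics/s5.png",cv2.resize(p[:,100:,::-1],(800,745))[100:700])
```

```text
down t 82.3 p [0.6391 0.0975 0.2118] F [ 0.5 -0.3  0.2] M [0.02 0.02 0.01] w 0.0449 gf 0.0
closed t 82.7 p [0.6389 0.0973 0.2116] F [-0.6 -1.4  3.1] M [-0.15  0.06  0.1 ] w 0.0134 gf 40.4
-0.15 -0.18; -0.3 -0.17; -0.45 -0.118; -0.6 -0.197; -0.75 -0.141; -0.9 -0.141; -1.05 -0.192; -1.2 -0.175; -1.35 -0.197; -1.5 0.839; turned t 85.3 p [0.6386 0.0956 0.2118] F [-3.2 -9.3  3.5] M [-1.68  0.44  0.94] w 0.0136 gf 78.6
open t 85.7 p [0.6389 0.0978 0.2115] F [-0.8  0.3 -0.7] M [ 0.03 -0.02  0.02] w 0.0448 gf 0.0
head top 0.2501140080231716
bar ((639.1454467773438, 98.14459228515625), (13.868627548217773, 37.566917419433594), 16.61154556274414)
```

View pics/s5.png

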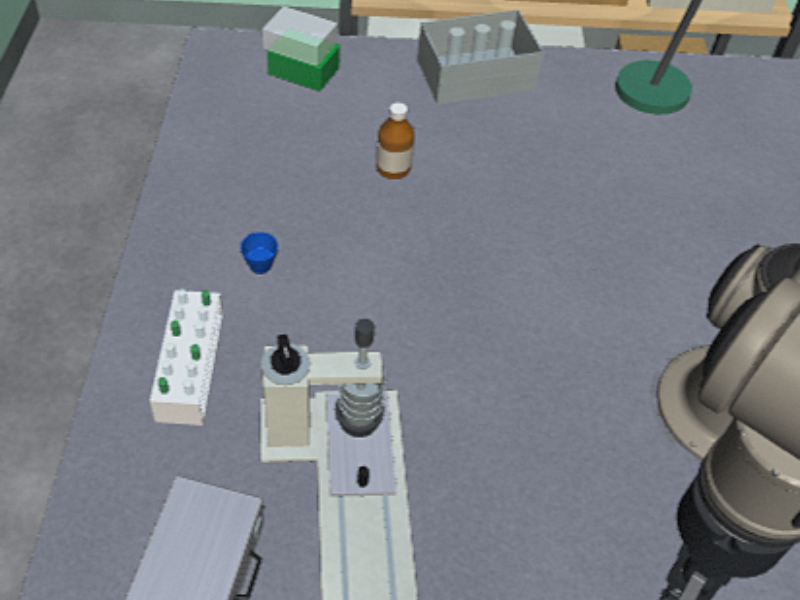

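The clamp reads 1.40 rad (tight), the probe has not moved, the four cups are stacked under it, and the bystanders are where they were. I'm handing the job in.

```bash
python3 -c "
from h import *
info(); print(r.finish_job())"
```

```text
t 88.8 p [0.2594 0.4482 0.4177] F [-0.5 -0.4  0.3] M [ 0.08 -0.03  0.03] w 0.045 gf 0.0
the job is handed in; nothing more can be done
None
```

The job is handed in after 88.8 s of robot time: all four steel cups are nested in the holder, the carriage is at its stop, the probe rests on the top cup's floor, and the clamp is tight; no verdict was returned.

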